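# Park the tall bottles in the pipe rack

### The arm

A 7-joint arm with a two-finger parallel gripper is mounted at the origin on the work surface. World frame = base frame: x ahead of the robot, y to its left, z up, the work surface at z = 0. Lengths are in m, angles in rad, forces in N, time in s.
With the tool pointing down it reaches from about 0.4 to 0.875 m from the base axis. Payload 19.3 kg.
Tool frame: the origin (TCP) lies at the very end of the fingers, on their centre line; the grasp point (between the pads) lies 19 mm behind it; z points along the fingers, y is the direction in which the jaws open and shut (so a half turn about z gives the same grasp; the last joint's range is limited). The gripper opens to 85 mm and grips with 20 to 120 N. Pads are 22 mm wide; open, the fingers measure 114 mm over their backs; the gripper's body (76 mm by 85 mm) begins 54 mm behind the grasp point. The pads swing forward as they close: fully open they stand 13 mm farther back than shut.
Start: joints at [-1.188, 0.521, -0.036, 1.599, 0.021, 1.021, -0.113], TCP at [0.273, 0.562, 0.198] pointing down, gripper open.
Joint ranges: [-2.91, 2.91], [-0.3, 2.13], [-1.5, 1.42], [0.17, 2.43], [-1.26, 4.41], [0.16, 1.93], [-2.52, 2.52]. Speed limits (rad/s): [1.89, 1.89, 2.39, 2.39, 3.01, 3.01, 3.01].

### API

Orientations are given as [roll, pitch, yaw] about the fixed x, y, z axes, in that order (R = Rz(yaw) Ry(pitch) Rx(roll)).
In Python, from workcell import bot gives the robot as it stands.
- The arm moves only by the tool carry_out, never from a script. Its argument "targets" is a list of rows, each a list of 7 numbers: the shift along the tool's x, y, z in mm, then the turn, a rotation vector about the tool's x, y, z in units of 6 degrees (1.0 is 6 degrees), then the closure in counts, from 0 (fully open) to 255 (shut). A call has 1 to 5 rows; each row shifts and turns the commanded pose from where the row before left it, along the tool's axes as they then stand; what a row does not reach is not made up. A row lasts 1/12 s, in which the tool goes at most 41.7 mm and 7.16 degrees, less where a joint would pass 70% of its speed; a pose out of reach is approached as far as the arm can. A call is refused whole if a number of a shift passes 41.7 or a number of a turn 1, either way. A call with a gripper value outside its range is refused whole. The fingers move at their own pace and stop on an object; "force" is the grip in N (left out, the last holds). Time passes only in rows, so rows that do not move let the fingers close. It gives the time, the measured TCP pose, the force and the opening at its end, in the units of the state.
- bot.observe(): the state, without advancing time (a new reading comes with each control period).
- bot.grab_frame(name): name is "side" or "top"; returns a dict with "color" (384x512x3 uint8, red, green, blue), "z_map" (384x512 float32, m along the optical axis (not along the pixel's ray), 0 where there is no reading), "K" (3x3 intrinsics, pixels), "k1" (the pictures are not rectified: a ray, as slopes to the right and down, at radius r is drawn at 1 + k1 r^2 times it, then the intrinsics apply), "cam_to_world" (4x4, takes a point from camera to world coordinates). Camera axes: x right, y down, z forward; pixel columns grow to the right and rows downward; lengths in m; the calibration is good to about 2 mm. A picture is of the moment at which its call begins.
- bot.job_done(): hands the job in, once; it reports no verdict.
The state is a dict: "clock": time; "qpos": joint angles; "qd": joint speeds; "joint_efforts": joint torques, N m; "position": TCP position; "tool_rot": TCP orientation; "force": force on the tool from outside, world axes, zero at the start; "moment": the same for the moment, N m; "grip_width": finger opening in m.
Only numpy, scipy, OpenCV 4.12 (cv2) and the standard library are available. Lean on these libraries where they do the work, as an engineer would, in place of code of your own. Each camera call takes 0.05 s, during which the arm holds its last target. There are 200 camera calls.

### The job

Two tall, narrow white bottles of disinfectant have been left out on the bench. Push each one low on its body, so that it slides upright across the bench into an empty bay of the white pipe rack, one bottle to a bay, until it stands right back against the rack's back pipe. Do not lift or tip the bottles, and leave everything else standing as it is.

Things in the scene. Friction and masses are not known exactly. Their poses are not given: they have to be found in the camera images.
- bottle_a: One of two tall narrow white bottles: straight round body 64 mm in diameter up to 168 mm above the bench, then a shoulder, a neck and a black cap 33 mm wide; 228 mm tall; full, 0.45 to 0.8 kg. Origin: centre of its underside, z up along it. Loose on the bench to the right of the rack, one nearer the robot, one farther. Pushed higher than about 40 mm above the bench it may tip instead of sliding.
- bottle_b: The other tall narrow white bottle, the same in every way.
- rack: Bottle rack of white pipe, fixed, on the left. x points into the bays (about world +y), y along the rack towards the robot; origin on the bench under the back pipe's middle. Back pipe, 25 mm thick, 420 mm long, lies on the bench along y; another runs above it, middle 150 mm up; posts 205 mm. Five dividers, 20 mm pipes (caps 23) on the bench at y = -210, -105, 0, 105, 210 mm, reach 104 mm to -x: four bays 85 mm wide.
- sprayer: Trigger spray bottle standing loose in one end bay of the rack, 72 mm in diameter, 212 mm tall, with a grey spray head 95 mm long. Origin: centre of its underside. Leave alone.
- jar: Squat grey wide-mouthed jar with a black lid standing loose in the other end bay, 72 mm in diameter, 115 mm tall. Origin: centre of its underside. Leave alone.
- pot: Small clear lidded pot, 62 mm in diameter, 54 mm tall, standing loose on the bench, farther from the robot than the bottles. Origin: centre of its underside. Leave alone.
- brush: Wooden hand brush lying on the bench on the right, 190 mm long along its x, 45 mm wide, 24 mm high. Origin near its middle, underside. Leave alone.
- hygrometer: White thermo-hygrometer standing on the bench beyond the pot, between it and the rack's far end, 30 x 90 mm, 111 mm tall. Origin: centre of its underside. Leave alone.
- scoop: Aluminium scoop with a black handle lying on the bench behind the rack, 190 mm long, 73 mm wide, 34 mm high. Origin near its middle, underside. Leave alone.
- bay_near (a point): On the bench in the empty bay nearer the robot (the two middle bays are empty, the end ones hold the sprayer and the jar): where the centre of a bottle's underside is when it stands in the middle of the bay, touching the back pipes. 44.5 mm in front of the back pipe's middle; axes as the rack's. Either bottle may go in either empty bay.
- bay_far (a point): The same point in the empty bay next to it, farther from the robot.

How it is judged:
At the end, for the whole second after the job is handed in: Both tall bottles stand upright (within 3 degrees) and still on the bench, one in each of the rack's two empty bays (either bottle in either bay), between its dividers and back against the back pipes to within 10 mm; the robot has let go of everything (((x of bottle_a in the frame of bay_near between -0.01 and 0.006 m and y of bottle_a in the frame of bay_near between -0.016 and 0.016 m and x of bottle_b in the frame of bay_far between -0.01 and 0.006 m and y of bottle_b in the frame of bay_far between -0.016 and 0.016 m) or (x of bottle_b in the frame of bay_near between -0.01 and 0.006 m and y of bottle_b in the frame of bay_near between -0.016 and 0.016 m and x of bottle_a in the frame of bay_far between -0.01 and 0.006 m and y of bottle_a in the frame of bay_far between -0.016 and 0.016 m)) and angle between each of bottle_a, bottle_b's own z axis and vertical below 0.05 rad and height (world z) of each of bottle_a, bottle_b below 0.004 m and linear speed of each of bottle_a, bottle_b below 0.02 m/s); the robot touches nothing.
It fails at once if a tall bottle is lifted off the bench (15 mm or more) (height (world z) of any of bottle_a, bottle_b above 0.015 m).
It fails at once if a tall bottle tips by more than 14 degrees (angle between any of bottle_a, bottle_b's own z axis and vertical above 0.25 rad).
It fails at once if the sprayer or the jar is shifted by more than 20 mm or tipped (distance of any of sprayer, jar from where it was at the start of the episode above 0.02 m or angle between any of sprayer, jar's own z axis and vertical above 0.25 rad).
It fails at once if another thing on the bench is shifted by more than 25 mm or tipped over (distance of any of pot, brush, hygrometer, scoop from where it was at the start of the episode above 0.025 m or angle between any of pot, brush, hygrometer, scoop's own z axis and vertical above 0.35 rad).
It also fails if it takes over 72 s, if anything falls off the work surface, if the arm or the gripper's body presses on something with over 40 N, if the wrist force passes 120 N, or if a joint passes its speed limit or range.

## Working session

There is one attempt and no reset: what is moved stays moved. The work goes in short steps, Python scripts to look and compute and a tool call to move; the robot and the scene stay as the last step left them, time stands still between calls to the robot, and variables do not carry over. Pictures are saved under pics/ and viewed, about 8 in all and at most 12, crops included, and the job is handed in when it is done.

Besides the shell and the picture viewer there is one more tool, called after ">>>" by a JSON object that holds its "op" and its "data", one argument or row to a line. carry_out: Moves the arm, as the interface text tells. Its arguments: {"type":"object","properties":{"targets":{"type":"array","items":{"type":"array","items":{"type":"number"}}},"force":{"type":"number"}},"required":["targets"]}

```bash
mkdir -p pics
cat > h.py <<'E'
import numpy as np, cv2
from workcell import bot
def grab(n):
    f=bot.grab_frame(n); return f
def cloud(f):
    K=f["K"]; z=f["z_map"]; v,u=np.mgrid[:z.shape[0],:z.shape[1]].astype(np.float32)
    d=np.array([f["k1"],0,0,0,0],float)
    p=cv2.undistortPoints(np.stack([u.ravel(),v.ravel()],1)[:,None],K,d)[:,0].reshape(*z.shape,2)
    P=np.dstack([p*z[...,None],z]); T=f["cam_to_world"]
    return P@T[:3,:3].T+T[:3,3]
def save(f,n): cv2.imwrite("pics/"+n,f["color"][...,::-1])
E
python3 - <<'E'
from h import *
s=bot.observe(); print({k:np.round(v,3) for k,v in s.items()})
a=grab("top");b=grab("side")
for f,n in((a,"top0"),(b,"side0")): print(n,f["K"].round(1).tolist(),f["k1"],f["cam_to_world"].round(3).tolist()); np.save(n+".npy",cloud(f)); np.save(n+"c.npy",f["color"])
cv2.imwrite("pics/top0.png",a["color"][...,::-1]);cv2.imwrite("pics/side0.png",b["color"][...,::-1])
E
```

```text
{'clock': np.float64(0.0), 'qpos': array([-1.188,  0.522, -0.036,  1.6  ,  0.021,  1.021, -0.113]), 'qd': array([-0.   , -0.   , -0.   , -0.001,  0.001,  0.   ,  0.001]), 'joint_efforts': array([-2.0000e-03, -9.2709e+01,  1.9790e+00, -3.6994e+01,  1.8000e-02,
        8.0000e-03, -0.0000e+00]), 'position': array([0.273, 0.562, 0.197]), 'tool_rot': array([-3.141,  0.   ,  2.689]), 'force': array([-0.254, -0.34 ,  0.191]), 'moment': array([-0.021,  0.022, -0.003]), 'grip_width': np.float64(0.086)}
top0 [[497.5, 0.0, 258.3], [0.0, 497.5, 189.0], [0.0, 0.0, 1.0]] -0.09571281215639131 [[0.019, -0.987, 0.159, 0.249], [-1.0, -0.021, -0.01, 0.057], [0.014, -0.158, -0.987, 1.719], [0.0, 0.0, 0.0, 1.0]]
side0 [[423.8, 0.0, 254.8], [0.0, 423.8, 191.1], [0.0, 0.0, 1.0]] -0.028471694774788347 [[0.787, -0.427, 0.445, -0.031], [-0.617, -0.549, 0.564, -0.644], [0.003, -0.718, -0.696, 0.928], [0.0, 0.0, 0.0, 1.0]]
```

View pics/top0.png

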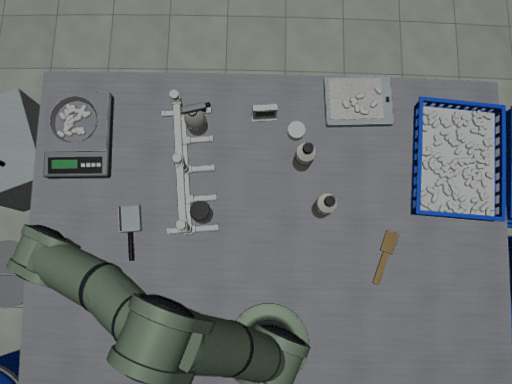

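View pics/side0.png

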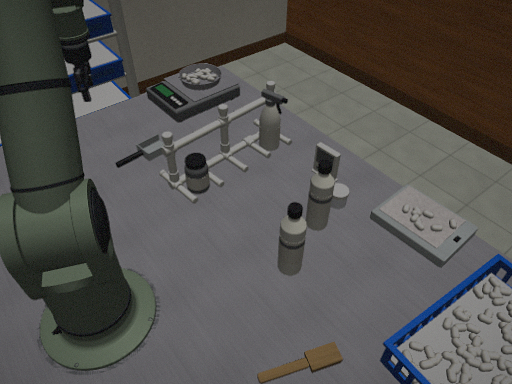

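Top view: rack at columns 165–218, rows 95–235, with the sprayer at (196,120) and the jar at (201,211). The bottle caps are at (308,148) and (329,201), the pot at (297,130), the hygrometer at (264,112). Next I measure these from depth.

Run:
```python
import numpy as np
t=np.load("top0.npy"); s=np.load("side0.npy")
def st(n,P,m):
    q=P[m]; print(n,len(q), q.mean(0).round(3) if len(q) else '', ((q.min(0)+q.max(0))/2).round(3) if len(q) else '', np.ptp(q,0).round(3) if len(q) else '')
def win(P,u0,u1,v0,v1):
    m=np.zeros(P.shape[:2],bool); m[v0:v1,u0:u1]=1; return m
z=t[...,2]
print("bench z",np.median(z[250:260,230:300]),np.median(s[300:310,200:250,2]))
st("capfar",t,win(t,290,320,138,170)&(z>.21)); st("capnear",t,win(t,312,342,188,220)&(z>.21))
st("pot",t,win(t,285,308,118,140)&(z>.045)&(z<.07)); st("hyg",t,win(t,248,280,98,126)&(z>.09))
st("jar",t,win(t,188,215,198,225)&(z>.105)&(z<.125)); st("spr",t,win(t,180,215,98,140)&(z>.19))
# side bodies
zs=s[...,2]
import cv2
for n,w in (("far",win(s,300,340,160,232)),("near",win(s,270,312,205,277))):
    m=w&(zs>.03)&(zs<.16); q=s[m]; 
    A=np.c_[2*q[:,:2],np.ones(len(q))]; x=np.linalg.lstsq(A,(q[:,:2]**2).sum(1),rcond=None)[0]; print(n,len(q),x[:2].round(4),np.sqrt(x[2]+x[0]**2+x[1]**2).round(4))
    m=w&(zs>.205);st(n+"cap",s,m)
# rack: upper pipe line from top
m=win(t,170,195,100,230)&(z>.14)&(z<.168)
q=t[m][:,:2]; 
l=cv2.fitLine(q.astype(np.float32),cv2.DIST_HUBER,0,.01,.01).ravel(); print("pipe",len(q),l.round(4),q.min(0),q.max(0))
# posts tops
st("posts",t,win(t,160,200,80,240)&(z>.2))
m=win(t,165,225,85,240)&(z>.2); n,lab,stt,c=cv2.connectedComponentsWithStats(m.astype(np.uint8)); 
for i in range(1,n): st("p%d"%i,t,lab==i)
# dividers
m=win(t,193,222,85,240)&(z>.008)&(z<.035); n,lab,stt,c=cv2.connectedComponentsWithStats(m.astype(np.uint8))
for i in range(1,n):
    if stt[i,4]>15: st("d%d"%i,t,lab==i); print(stt[i])
```

```text
bench z -0.000954202694481987 0.0007714798297942527
capfar 105 [ 0.613 -0.106  0.254] [ 0.443 -0.034  0.965] [0.389 0.183 1.508]
capnear 96 [ 0.453 -0.171  0.257] [ 0.36  -0.068  0.964] [0.223 0.25  1.509]
pot 241 [ 0.728 -0.088  0.053] [ 0.729 -0.089  0.056] [0.064 0.06  0.021]
hyg 206 [0.767 0.024 0.162] [0.526 0.023 0.905] [0.555 0.082 1.628]
jar 273 [0.434 0.231 0.113] [0.434 0.232 0.115] [0.059 0.06  0.019]
spr 228 [0.734 0.242 0.254] [0.509 0.174 0.955] [0.52  0.234 1.528]
far 1044 [ 0.6564 -0.0142] 0.1199
farcap 210 [ 0.553 -0.156  0.272] [ 0.303 -0.367  0.567] [0.668 0.553 0.722]
near 912 [ 0.5033 -0.1297] 0.0906
nearcap 206 [ 0.414 -0.214  0.276] [ 0.22  -0.4    0.567] [0.502 0.487 0.722]
pipe 944 [0.9969 0.0788 0.5927 0.2948] [0.36700394 0.25371804] [0.79342513 0.33215362]
posts 348 [0.62  0.264 0.332] [0.53  0.195 0.959] [0.563 0.276 1.519]
p1 1 [0.249 0.057 1.719] [0.249 0.057 1.719] [0. 0. 0.]
p2 1 [0.249 0.057 1.719] [0.249 0.057 1.719] [0. 0. 0.]
p3 60 [0.787 0.314 0.229] [0.53  0.195 0.96 ] [0.563 0.276 1.518]
p4 1 [0.249 0.057 1.719] [0.249 0.057 1.719] [0. 0. 0.]
p5
[... 1912 characters left out ...]
0.249 0.057 1.719] [0.249 0.057 1.719] [0. 0. 0.]
p39 1 [0.249 0.057 1.719] [0.249 0.057 1.719] [0. 0. 0.]
p40 1 [0.249 0.057 1.719] [0.249 0.057 1.719] [0. 0. 0.]
d9 31 [0.802 0.225 0.018] [0.805 0.227 0.018] [0.023 0.021 0.016]
[204 107   7   7  31]
d12 36 [0.723 0.243 0.022] [0.734 0.249 0.021] [0.047 0.05  0.025]
[193 123  15  13  36]
d17 107 [0.696 0.239 0.017] [0.697 0.239 0.018] [0.024 0.068 0.019]
[193 136  20   7 107]
d24 123 [0.591 0.231 0.017] [0.592 0.232 0.02 ] [0.027 0.075 0.024]
[193 165  22   8 123]
d31 132 [0.487 0.224 0.017] [0.486 0.225 0.018] [0.027 0.081 0.02 ]
[193 195  24   8 132]
d38 151 [0.385 0.219 0.019] [0.384 0.217 0.02 ] [0.03  0.086 0.024]
[193 224  26   9 151]
```

```bash
cat > m.py <<'E'
import numpy as np, cv2
def cen(P,lo,hi,box):
    z=P[...,2]; m=(z>lo)&(z<hi)&(P[...,0]>box[0])&(P[...,0]<box[1])&(P[...,1]>box[2])&(P[...,1]<box[3]); return m
def comps(P,m,mn=15):
    n,l,s,c=cv2.connectedComponentsWithStats(m.astype(np.uint8))
    return [P[l==i] for i in range(1,n) if s[i,4]>=mn]
def circ(q,r=None):
    from scipy.optimize import least_squares
    x0=q[:,:2].mean(0)
    f=lambda x: np.hypot(q[:,0]-x[0],q[:,1]-x[1])-r
    return least_squares(f,x0+ (x0-np.array(cam))/np.linalg.norm(x0-np.array(cam))*.02,loss="soft_l1",f_scale=.003).x
cam=(-.031,-.644)
E
python3 - <<'E'
import numpy as np, cv2; from m import *
t=np.load("top0.npy"); s=np.load("side0.npy")
for n,P in (("top",t),("side",s)):
    for q in comps(P,cen(P,.215,.24,(.35,.8,-.3,0))): print(n,"cap",len(q),q.mean(0).round(4),np.ptp(q,axis=0).round(3))
for q in comps(s,cen(s,.02,.16,(.35,.75,-.3,0)),100): 
    if np.ptp(q,axis=0)[2]<.08: continue
    c=circ(q,.032); print("body",len(q),c.round(4),np.median(abs(np.hypot(*(q[:,:2]-c).T)-.032)).round(4))
for q in comps(t,cen(t,.195,.215,(.3,.85,.26,.36))): print("post",len(q),q.mean(0).round(4))
for q in comps(t,cen(t,.09,.12,(.6,.9,-.05,.1))): print("hyg",len(q),q.mean(0).round(4),q.min(0).round(3),q.max(0).round(3))
for q in comps(s,cen(s,.19,.215,(.3,.85,.26,.36))): print("posts",len(q),q.mean(0).round(4))
for q in comps(t,cen(t,.1,.24,(.6,.9,.1,.28))): print("spr",len(q),q.mean(0).round(4),q.min(0).round(3),q.max(0).round(3))
for y0,y1 in ((.18,.20),(.20,.22),(.22,.24),(.24,.26)):
    print(y0,[ (q[:,0].mean().round(4),len(q)) for q in comps(t,cen(t,.012,.028,(.35,.85,y0,y1)),6)])
for q in comps(t,cen(t,.012,.028,(.35,.85,.14,.26)),10): print("tip",q[:,1].min().round(4),q[np.argmin(q[:,1])].round(4))
m=cen(t,.155,.17,(.36,.8,.26,.34)); l=cv2.fitLine(t[m][:,:2].astype(np.float32),cv2.DIST_HUBER,0,.01,.01).ravel(); print(m.sum(),l,l[1]/l[0])
E
```

```text
top cap 97 [ 0.6203 -0.1096  0.226 ] [0.033 0.031 0.019]
top cap 93 [ 0.4577 -0.176   0.2266] [0.029 0.033 0.02 ]
side cap 133 [ 0.6173 -0.108   0.2248] [0.035 0.031 0.015]
side cap 164 [ 0.4536 -0.1756  0.2252] [0.035 0.033 0.015]
body 1099 [ 0.6242 -0.1055] 0.0024
body 888 [ 0.4572 -0.1723] 0.0007
post 74 [0.7955 0.3185 0.2029]
post 71 [0.7432 0.2757 0.2082]
post 75 [0.5851 0.2975 0.203 ]
post 79 [0.3796 0.2772 0.2028]
hyg 198 [0.7852 0.0231 0.107 ] [ 0.773 -0.018  0.091] [0.804 0.064 0.12 ]
posts 66 [0.7899 0.3177 0.2009]
posts 83 [0.7379 0.2761 0.2055]
posts 79 [0.5822 0.2974 0.2007]
posts 94 [0.3732 0.2767 0.201 ]
spr 456 [0.7401 0.2472 0.1685] [0.711 0.199 0.1  ] [0.769 0.28  0.218]
0.18 [(np.float64(0.5953), 11), (np.float64(0.489), 25), (np.float64(0.3881), 32)]
0.2 [(np.float64(0.8024), 9), (np.float64(0.6998), 20), (np.float64(0.5926), 25), (np.float64(0.4881), 26), (np.float64(0.3859), 34)]
0.22 [(np.float64(0.8029), 16), (np.float64(0.7246), 7), (np.float64(0.6968), 22), (np.float64(0.5909), 22), (np.float64(0.4869), 25), (np.float64(0.385), 30)]
0.24 [(np.float64(0.7146), 7), (np.float64(0.695), 32), (np.float64(0.589), 25), (np.float64(0.4855), 21), (np.float64(0.3816), 38)]
tip 0.2162 [0.7992 0.2162 0.02  ]
tip 0.231 [0.728  0.231  0.0235]
tip 0.2052 [0.699  0.2052 0.0249]
tip 0.1944 [0.5852 0.1944 0.0228]
tip 0.1844 [0.4873 0.1844 0.0223]
tip 0.1739 [0.3837 0.1739 0.0274]
717 [0.9954498  0.09528746 0.5852335  0.296374  ] 0.09572302
```

>>> {"op": "carry_out", "data": {
  "targets": [
    [0,0,-20,0,0,1,147],
    [0,0,-40,0,0,1,147],
    [0,0,-40,0,0,1,147],
    [0,0,-40,0,0,1,147],
    [0,0,-40,0,0,1,147]
  ]
}}

```text
clock: 0.52
position: [0.2732, 0.5615, 0.3797]
tool_rot: [-3.141, 0.0, 2.16]
force: [-0.3, 1.1, -0.3]
grip_width: 0.0365
```

```bash
cat > plan.py <<'E'
import numpy as np, sys
from scipy.spatial.transform import Rotation as R, Slerp
from workcell import bot
def rot(yaw,tilt): return R.from_euler("xyz",[np.pi,0,yaw])*R.from_euler("y",tilt,degrees=True)
def leg(p0,r0,p1,r1,n):
    sl=Slerp([0,1],R.concatenate([r0,r1])); p0=np.array(p0);p1=np.array(p1)
    for k in range(n):
        a=sl(k/n); b=sl((k+1)/n)
        d=a.inv().apply((p1-p0)/n)*1000; t=np.degrees((a.inv()*b).as_rotvec())/6
        print(" ".join(f"{v:.1f}" for v in d),"|"," ".join(f"{v:.2f}" for v in t), "|t|%.1f deg |d| %.0f"%(np.linalg.norm(t)*6,np.linalg.norm(d)))
    print()
def now():
    s=bot.observe(); return s["position"],R.from_euler("xyz",s["tool_rot"])
E
python3 - <<'E'
from plan import *
p,r=now()
A=[.45,.20,.40]; B=[.615,-.21,.40]
r1=rot(1.668,0); r2=rot(1.668,40)
leg(p,r,A,r1,11); leg(A,r1,B,r2,12)
C=[.617,-.20,.024]; leg(B,r2,C,r2,10)
E
```

```text
-36.3 -4.9 -1.8 | -0.00 0.00 0.43 |t|2.6 deg |d| 37
-36.4 -3.3 -1.8 | -0.00 0.00 0.43 |t|2.6 deg |d| 37
-36.5 -1.6 -1.8 | -0.00 0.00 0.43 |t|2.6 deg |d| 37
-36.6 -0.0 -1.8 | -0.00 0.00 0.43 |t|2.6 deg |d| 37
-36.5 1.6 -1.8 | -0.00 0.00 0.43 |t|2.6 deg |d| 37
-36.4 3.3 -1.8 | -0.00 0.00 0.43 |t|2.6 deg |d| 37
-36.3 4.9 -1.8 | -0.00 0.00 0.43 |t|2.6 deg |d| 37
-36.0 6.5 -1.8 | -0.00 0.00 0.43 |t|2.6 deg |d| 37
-35.7 8.1 -1.8 | -0.00 0.00 0.43 |t|2.6 deg |d| 37
-35.3 9.7 -1.8 | -0.00 0.00 0.43 |t|2.6 deg |d| 37
-34.8 11.3 -1.8 | -0.00 0.00 0.43 |t|2.6 deg |d| 37

-35.3 10.4 0.0 | -0.00 0.56 -0.00 |t|3.3 deg |d| 37
-35.3 10.4 -2.1 | -0.00 0.56 0.00 |t|3.3 deg |d| 37
-35.1 10.4 -4.1 | 0.00 0.56 0.00 |t|3.3 deg |d| 37
-34.8 10.4 -6.1 | -0.00 0.56 0.00 |t|3.3 deg |d| 37
-34.4 10.4 -8.1 | 0.00 0.56 -0.00 |t|3.3 deg |d| 37
-33.9 10.4 -10.1 | 0.00 0.56 0.00 |t|3.3 deg |d| 37
-33.2 10.4 -12.1 | 0.00 0.56 -0.00 |t|3.3 deg |d| 37
-32.4 10.4 -14.0 | 0.00 0.56 0.00 |t|3.3 deg |d| 37
-31.6 10.4 -15.9 | 0.00 0.56 -0.00 |t|3.3 deg |d| 37
-30.6 10.4 -17.7 | 0.00 0.56 0.00 |t|3.3 deg |d| 37
-29.5 10.4 -19.4 | -0.00 0.56 0.00 |t|3.3 deg |d| 37
-28.3 10.4 -21.1 | 0.00 0.56 -0.00 |t|3.3 deg |d| 37

-23.4 0.3 29.4 | 0.00 0.00 0.00 |t|0.0 deg |d| 38
-23.4 0.3 29.4 | 0.00 0.00 0.00 |t|0.0 deg |d| 38
-23.4 0.3 29.4 | 0.00 0.00 0.00 |t|0.0 deg |d| 38
-23.4 0.3 29.4 | 0.00 0.00 0.00 |t|0.0 deg |d| 38
-23.4 0.3 29.4 | 0.00 0.00 0.00 |t|0.0 deg |d| 38
-23.4 0.3 29.4 | 0.00 0.00 0.00 |t|0.0 deg |d| 38
-23.4 0.3 29.4 | 0.00 0.00 0.00 |t|0.0 deg |d| 38
-23.4 0.3 29.4 | 0.00 0.00 0.00 |t|0.0 deg |d| 38
-23.4 0.3 29.4 | 0.00 0.00 0.00 |t|0.0 deg |d| 38
-23.4 0.3 29.4 | 0.00 0.00 0.00 |t|0.0 deg |d| 38
```

>>> {"op": "carry_out", "data": {
  "targets": [
    [-25,-4,0,0,0,0.5,147],
    [-36,-2,-2,0,0,0.5,147],
    [-36,0,-2,0,0,0.5,147],
    [-36,0,-2,0,0,0.5,147],
    [-36,2,-2,0,0,0.5,147]
  ]
}}

```text
clock: 0.93
position: [0.3489, 0.4084, 0.3857]
tool_rot: [-3.141, 0.0, 1.901]
force: [0.6, 0.6, 0.2]
grip_width: 0.036
```

>>> {"op": "carry_out", "data": {
  "targets": [
    [-36,4,-2,0,0,0.5,147],
    [-36,5,-2,0,0,0.5,147],
    [-36,7,-2,0,0,0.5,147],
    [-36,8,-2,0,0,0.5,147],
    [-35,10,-2,0,0,0.25,147]
  ]
}}

```text
clock: 1.35
position: [0.4224, 0.2413, 0.3959]
tool_rot: [-3.141, -0.0, 1.665]
force: [0.5, 0.4, 0.1]
grip_width: 0.0362
```

>>> {"op": "carry_out", "data": {
  "targets": [
    [-36,11,0,0,0.55,0,147],
    [-36,11,-2,0,0.55,0,147],
    [-36,11,-4,0,0.55,0,147],
    [-35,11,-6,0,0.55,0,147],
    [-35,11,-8,0,0.55,0,147]
  ]
}}

```text
clock: 1.77
position: [0.4946, 0.068, 0.396]
tool_rot: [3.139, -0.291, 1.669]
force: [0.7, 1.6, 0.4]
grip_width: 0.036
```

>>> {"op": "carry_out", "data": {
  "targets": [
    [-34,11,-10,0,0.55,0,147],
    [-33,11,-12,0,0.55,0,147],
    [-32,11,-14,0,0.55,0,147],
    [-32,11,-16,0,0.55,0,147],
    [-31,11,-18,0,0.55,0,147]
  ]
}}

```text
clock: 2.18
position: [0.5665, -0.103, 0.396]
tool_rot: [3.14, -0.579, 1.669]
force: [2.0, 2.8, 1.6]
grip_width: 0.0365
```

>>> {"op": "carry_out", "data": {
  "targets": [
    [-30,11,-19,0,0.55,0,147],
    [-28,11,-21,0,0.6,0,147],
    [0,0,0,0,0,0,147]
  ]
}}

```text
clock: 2.43
position: [0.5945, -0.1786, 0.3895]
tool_rot: [-3.129, -0.701, 1.648]
force: [-1.2, 0.2, -1.6]
grip_width: 0.0362
```

Run:
```python
from plan import *
from h import *
s=bot.observe(); print(s["qpos"].round(2), s["position"].round(4),s["tool_rot"].round(3))
f=grab("side"); save(f,"side1.png")
p,r=now(); print((r.inv()*rot(1.668,40)).as_rotvec(degrees=True)/6)
C=[.617,-.20,.024]; leg(p,r,C,rot(1.668,40),10)
```

```text
[ 0.25  0.71  0.53  1.11 -0.83  1.92  0.76] [ 0.5945 -0.1786  0.3895] [-3.129 -0.701  1.648]
[-0.00196225 -0.00500202 -0.1030252 ]
-25.7 2.3 26.4 | -0.00 -0.00 -0.01 |t|0.1 deg |d| 37
-25.7 2.3 26.4 | -0.00 -0.00 -0.01 |t|0.1 deg |d| 37
-25.7 2.2 26.4 | -0.00 -0.00 -0.01 |t|0.1 deg |d| 37
-25.7 2.2 26.4 | -0.00 -0.00 -0.01 |t|0.1 deg |d| 37
-25.7 2.2 26.4 | -0.00 -0.00 -0.01 |t|0.1 deg |d| 37
-25.7 2.1 26.4 | -0.00 -0.00 -0.01 |t|0.1 deg |d| 37
-25.7 2.1 26.4 | -0.00 -0.00 -0.01 |t|0.1 deg |d| 37
-25.7 2.1 26.4 | -0.00 -0.00 -0.01 |t|0.1 deg |d| 37
-25.7 2.1 26.4 | -0.00 -0.00 -0.01 |t|0.1 deg |d| 37
-25.7 2.0 26.4 | -0.00 -0.00 -0.01 |t|0.1 deg |d| 37
```

View pics/side1.png

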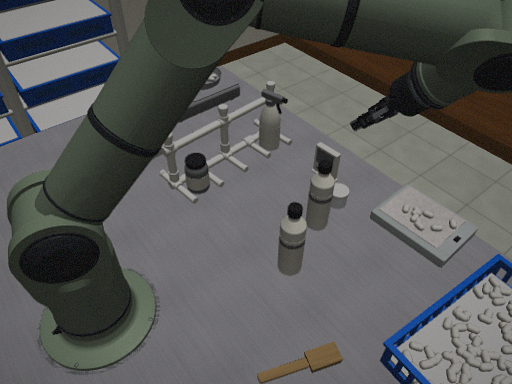

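The side picture shows the arm over the bench, with the tool tip at about (357,125) tilted towards the rack; the bottles at (291,240) and (320,195) haven't moved. Joint 6 is near its limit, so I descend carefully.

>>> {"op": "carry_out", "data": {
  "targets": [
    [-26,2,26,0,0,0,147],
    [-26,2,26,0,0,0,147],
    [-26,2,26,0,0,0,147],
    [0,0,0,0,0,0,147]
  ]
}}

```text
clock: 2.82
position: [0.6005, -0.1767, 0.2803]
tool_rot: [-3.132, -0.701, 1.662]
force: [-0.8, 1.0, -1.1]
grip_width: 0.0364
```

Run:
```python
from plan import *
s=bot.observe(); print(s["qpos"].round(2), s["position"].round(4),s["tool_rot"].round(3))
```

```text
[ 0.24  0.79  0.51  1.24 -0.82  1.76  0.89] [ 0.6005 -0.1767  0.2803] [-3.132 -0.701  1.662]
```

>>> {"op": "carry_out", "data": {
  "targets": [
    [-26,2,25,0,0,0,147],
    [-26,2,26,0,0,0,147],
    [-26,2,26,0,0,0,147],
    [-26,2,26,0,0,0,147]
  ]
}}

```text
clock: 3.15
position: [0.6121, -0.1908, 0.1415]
tool_rot: [3.139, -0.695, 1.671]
force: [1.3, 0.8, -0.2]
grip_width: 0.0361
```

>>> {"op": "carry_out", "data": {
  "targets": [
    [-26,2,26,0,0,0,147],
    [-26,2,26,0,0,0,147],
    [-13,1,13,0,0,0,147],
    [0,0,0,0,0,0,147]
  ]
}}

```text
clock: 3.48
position: [0.6163, -0.1977, 0.0468]
tool_rot: [-3.137, -0.699, 1.666]
force: [-0.4, 0.1, -0.7]
grip_width: 0.0362
```

Run:
```python
from plan import *
s=bot.observe(); print(s["qpos"].round(2), s["position"].round(4),s["tool_rot"].round(3),s["force"].round(1))
```

```text
[ 0.29  1.07  0.44  1.29 -0.89  1.5   1.09] [ 0.6163 -0.1977  0.0468] [-3.137 -0.699  1.666] [-0.4  0.1 -0.7]
```

>>> {"op": "carry_out", "data": {
  "targets": [
    [-7,6,9,0,0,0,147],
    [-8,6,9,0,0,0,147],
    [0,0,0,0,0,0,147]
  ]
}}

```text
clock: 3.73
position: [0.6302, -0.1967, 0.0251]
tool_rot: [3.14, -0.697, 1.67]
force: [-0.5, 0.5, -0.8]
grip_width: 0.036
```

Run:
```python
from plan import *
from h import *; from m import *
s=bot.observe(); print(s["qpos"].round(2), s["position"].round(4),s["tool_rot"].round(3),s["force"].round(1))
f=grab("side"); c=f["color"][130:290,230:450,::-1]; cv2.imwrite("pics/side2.png",cv2.resize(c,None,fx=3,fy=3,interpolation=cv2.INTER_CUBIC))
P=cloud(f)
for q in comps(P,cen(P,.215,.24,(.35,.8,-.16,0))): print("cap",len(q),q.mean(0).round(4))
p,r=now()
# geometry of finger tips as seen in depth, z<.06
m=cen(P,.005,.06,(.57,.68,-.24,-.14)); print(m.sum(), P[m].min(0).round(3),P[m].max(0).round(3))
leg(p,r,[.6244,-.1418,.022],rot(1.668,40),3); leg([.6244,-.1418,.022],rot(1.668,40),[.6566,.0936,.022],rot(1.668,40),14); leg([.6566,.0936,.022],rot(1.668,40),[.644,.223,.022],rot(1.668,40),8)
```

```text
[ 0.29  1.11  0.43  1.25 -0.9   1.48  1.09] [ 0.6302 -0.1967  0.0251] [ 3.14  -0.697  1.67 ] [-0.5  0.5 -0.8]
cap 133 [ 0.6174 -0.1082  0.2249]
19 [ 0.596 -0.238  0.005] [ 0.679 -0.21   0.06 ]
13.4 0.1 12.8 | -0.00 0.01 0.00 |t|0.0 deg |d| 19
13.4 0.1 12.8 | -0.00 0.01 0.00 |t|0.0 deg |d| 19
13.4 0.1 12.8 | -0.00 0.01 0.00 |t|0.0 deg |d| 19

12.6 3.9 10.6 | 0.00 0.00 0.00 |t|0.0 deg |d| 17
12.6 3.9 10.6 | 0.00 0.00 0.00 |t|0.0 deg |d| 17
12.6 3.9 10.6 | 0.00 0.00 0.00 |t|0.0 deg |d| 17
12.6 3.9 10.6 | 0.00 0.00 0.00 |t|0.0 deg |d| 17
12.6 3.9 10.6 | 0.00 0.00 0.00 |t|0.0 deg |d| 17
12.6 3.9 10.6 | 0.00 0.00 0.00 |t|0.0 deg |d| 17
12.6 3.9 10.6 | 0.00 0.00 0.00 |t|0.0 deg |d| 17
12.6 3.9 10.6 | 0.00 0.00 0.00 |t|0.0 deg |d| 17
12.6 3.9 10.6 | 0.00 0.00 0.00 |t|0.0 deg |d| 17
12.6 3.9 10.6 | 0.00 0.00 0.00 |t|0.0 deg |d| 17
12.6 3.9 10.6 | 0.00 0.00 0.00 |t|0.0 deg |d| 17
12.6 3.9 10.6 | 0.00 0.00 0.00 |t|0.0 deg |d| 17
12.6 3.9 10.6 | 0.00 0.00 0.00 |t|0.0 deg |d| 17
12.6 3.9 10.6 | 0.00 0.00 0.00 |t|0.0 deg |d| 17

12.4 0.0 10.4 | 0.00 0.00 0.00 |t|0.0 deg |d| 16
12.4 0.0 10.4 | 0.00 0.00 0.00 |t|0.0 deg |d| 16
12.4 0.0 10.4 | 0.00 0.00 0.00 |t|0.0 deg |d| 16
12.4 0.0 10.4 | 0.00 0.00 0.00 |t|0.0 deg |d| 16
12.4 0.0 10.4 | 0.00 0.00 0.00 |t|0.0 deg |d| 16
12.4 0.0 10.4 | 0.00 0.00 0.00 |t|0.0 deg |d| 16
12.4 0.0 10.4 | 0.00 0.00 0.00 |t|0.0 deg |d| 16
12.4 0.0 10.4 | 0.00 0.00 0.00 |t|0.0 deg |d| 16
```

View pics/side2.png

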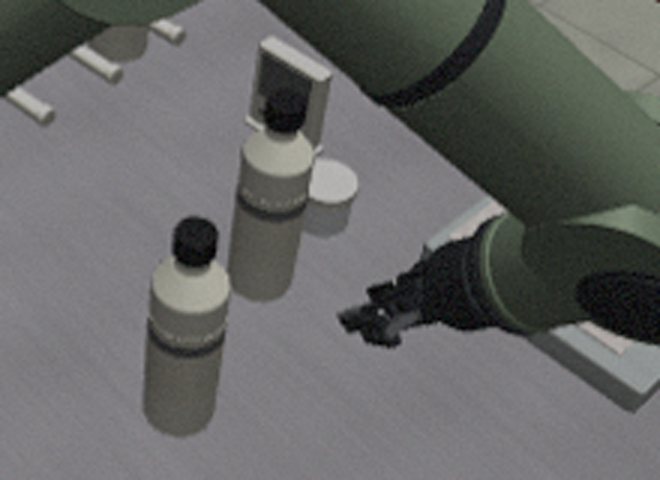

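Gripper tip at crop (345,320) sits behind the far bottle with nothing touching. Before pushing I check how low the forearm hangs.

Run:
```python
from h import *
s=bot.observe()
for n in("side","top"):
    f=grab(n);P=cloud(f)
    ok=(f["z_map"]>0)&(P[...,2]>.235)&(P[...,2]<1.2)&(P[...,0]>0.1)
    q=P[ok]
    for x in np.arange(.2,.85,.05):
        a=q[(abs(q[:,0]-x)<.025)]
        if len(a)>20: print(n,x.round(2),len(a),"y",np.percentile(a[:,1],[2,98]).round(2),"z",np.percentile(a[:,2],[2,98]).round(2))
```

```text
side 0.2 2416 y [-0.15 -0.06] z [0.4  0.51]
side 0.25 2538 y [-0.17  1.47] z [0.26 0.53]
side 0.3 2678 y [-0.18  1.46] z [0.25 0.56]
side 0.35 2969 y [-0.21 -0.09] z [0.46 0.61]
side 0.4 3407 y [-0.23 -0.07] z [0.51 0.63]
side 0.45 4097 y [-0.3  -0.09] z [0.45 0.63]
side 0.5 3241 y [-0.36 -0.23] z [0.39 0.59]
side 0.55 2740 y [-0.43 -0.29] z [0.31 0.51]
side 0.6 2933 y [-0.49 -0.34] z [0.24 0.44]
side 0.65 1131 y [-0.49 -0.32] z [0.24 0.4 ]
side 0.7 248 y [-0.46 -0.42] z [0.32 0.38]
top 0.2 1086 y [-0.14 -0.01] z [0.43 0.51]
top 0.25 1102 y [-0.16 -0.03] z [0.46 0.53]
top 0.3 1140 y [-0.17 -0.05] z [0.48 0.56]
top 0.35 1329 y [-0.21 -0.06] z [0.5  0.61]
top 0.4 1615 y [-0.22 -0.06] z [0.53 0.63]
top 0.45 1681 y [-0.28 -0.07] z [0.5  0.64]
top 0.5 1460 y [-0.34 -0.09] z [0.47 0.61]
top 0.55 806 y [-0.42 -0.21] z [0.37 0.54]
top 0.6 734 y [-0.48 -0.29] z [0.33 0.47]
top 0.65 726 y [-0.48 -0.32] z [0.24 0.41]
top 0.7 278 y [-0.46 -0.35] z [0.24 0.38]
```

>>> {"op": "carry_out", "data": {
  "targets": [
    [12,0,14,0,0,0,147],
    [13,0,12,0,0,0,147],
    [9,0,8,0,0,0,147],
    [5,0,4,0,0,0,147],
    [4,1,3,0,0,0,147]
  ]
}}

```text
clock: 4.3
position: [0.6242, -0.1383, 0.0223]
tool_rot: [3.141, -0.696, 1.669]
force: [-0.6, -0.2, -0.4]
grip_width: 0.0363
```

>>> {"op": "carry_out", "data": {
  "targets": [
    [5,1,4,0,0,0,147],
    [6,2,5,0,0,0,147],
    [8,2,7,0,0,0,147],
    [9,3,8,0,0,0,147],
    [9,3,8,0,0,0,147]
  ]
}}

```text
clock: 4.72
position: [0.6305, -0.0892, 0.0209]
tool_rot: [3.141, -0.695, 1.667]
force: [-0.5, -6.4, 4.9]
grip_width: 0.0362
```

```bash
cat > look.py <<'E'
from plan import *
from h import *; from m import *
def look():
    s=bot.observe(); print(s["qpos"].round(2), s["position"].round(4),s["tool_rot"].round(3),s["force"].round(1))
    f={}
    for n in("top","side"):
        f[n]=grab(n);P=cloud(f[n])
        for q in comps(P,cen(P,.212,.24,(.4,.7,-.3,.28))): 
            if len(q)<200: print(n,"cap",len(q),q.mean(0).round(4))
    return f
E
python3 -c "
from look import *
look()"
```

```text
[ 0.15  1.04  0.4   1.43 -0.96  1.35  1.07] [ 0.6305 -0.0892  0.0209] [ 3.141 -0.695  1.667] [-0.5 -6.4  4.9]
top cap 115 [ 0.6518 -0.2111  0.2287]
top cap 81 [ 0.6281 -0.0805  0.2264]
side cap 141 [ 0.6236 -0.0736  0.2241]
side cap 177 [ 0.4529 -0.1759  0.2243]
```

Run:
```python
from look import *
f=look()
c=f["side"]["color"][120:280,250:430,::-1]; d=f["top"]["color"][110:230,250:370,::-1]
a=cv2.resize(c,(540,480),interpolation=cv2.INTER_CUBIC); cv2.imwrite("pics/s3.png",a)
P=cloud(f["side"])
# axis of far bottle: fit circle per height band
for lo in (.04,.07,.10,.13):
    for q in comps(P,cen(P,lo,lo+.03,(.55,.7,-.14,0)),40):
        print(lo,len(q),circ(q,.032).round(4))
```

```text
[ 0.15  1.04  0.4   1.43 -0.96  1.35  1.07] [ 0.6307 -0.0865  0.0211] [ 3.141 -0.697  1.67 ] [0.1 0.5 0. ]
top cap 130 [ 0.6523 -0.2093  0.2289]
top cap 89 [ 0.6278 -0.0734  0.2262]
side cap 142 [ 0.6216 -0.0817  0.224 ]
side cap 176 [ 0.4532 -0.176   0.2246]
0.04 159 [ 0.6267 -0.0788]
0.07 170 [ 0.6263 -0.0764]
0.1 180 [ 0.6261 -0.0767]
0.13 192 [ 0.6268 -0.0765]
```

View pics/s3.png

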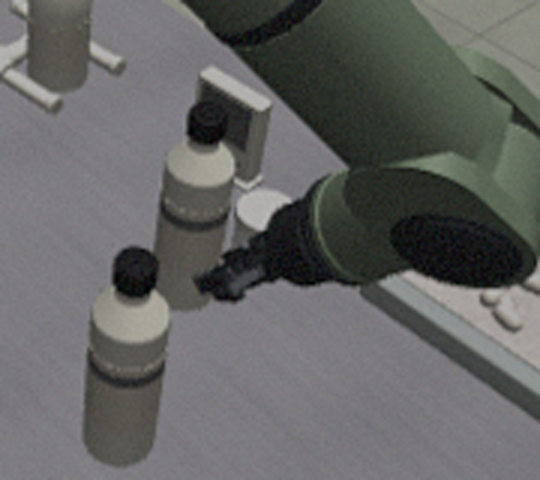

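Crop shows fingers touching the bottle's foot at (205,285), bottle upright, moved about 30 mm. The contact is a bit farther up the fingers than planned, so I lower the tool and tilt it a little more before pushing on.

>>> {"op": "carry_out", "data": {
  "targets": [
    [-7,0,3,0,1,0,147],
    [2,0,2,0,0,0,147],
    [4,1,4,0,0,0,147],
    [6,2,6,0,0,0,147],
    [7,2,7,0,0,0,147]
  ]
}}

```text
clock: 5.33
position: [0.6335, -0.0651, 0.0149]
tool_rot: [3.14, -0.799, 1.668]
force: [0.5, -4.9, 2.1]
grip_width: 0.0362
```

>>> {"op": "carry_out", "data": {
  "targets": [
    [7,2,7,0,0,0,147],
    [7,2,7,0,0,0,147],
    [7,2,7,0,0,0,147],
    [7,2,7,0,0,0,147],
    [7,2,7,0,0,0,147]
  ]
}}

```text
clock: 5.75
position: [0.6384, -0.0137, 0.0154]
tool_rot: [3.141, -0.801, 1.669]
force: [-0.4, -4.2, 1.6]
grip_width: 0.0361
```

```bash
cat >> look.py <<'E'
def axis(P,box):
    for lo in (.04,.07,.10,.13):
        for q in comps(P,cen(P,lo,lo+.03,box),40): print(lo,len(q),circ(q,.032).round(4))
E
python3 -c "
from look import *
f=look(); axis(cloud(f['side']),(.57,.72,-.04,.1))"
```

```text
[ 0.12  1.06  0.33  1.46 -1.03  1.35  1.06] [ 0.6384 -0.0137  0.0154] [ 3.141 -0.801  1.669] [-0.4 -4.2  1.6]
top cap 186 [ 0.6585 -0.1733  0.2253]
top cap 98 [ 6.341e-01 -6.000e-04  2.264e-01]
side cap 124 [0.6307 0.0048 0.2247]
side cap 176 [ 0.4532 -0.176   0.2244]
0.04 165 [ 0.6351 -0.0027]
0.07 167 [ 6.347e-01 -1.000e-04]
0.1 178 [0.6349 0.0021]
0.13 197 [0.6354 0.0045]
```

>>> {"op": "carry_out", "data": {
  "targets": [
    [2,1,5,0,0,0,147],
    [4,1,6,0,0,0,147],
    [5.5,2,5.5,0,0,0,147],
    [5.5,2,5.5,0,0,0,147],
    [5.5,2,5.5,0,0,0,147]
  ]
}}

```text
clock: 6.27
position: [0.6426, 0.021, 0.0118]
tool_rot: [-3.141, -0.801, 1.666]
force: [-0.9, -3.9, 0.3]
grip_width: 0.0361
```

>>> {"op": "carry_out", "data": {
  "targets": [
    [5.5,2,5.5,0,0,0,147],
    [5.5,2,5.5,0,0,0,147],
    [5.5,2,5.5,0,0,0,147],
    [5.5,2,5.5,0,0,0,147],
    [5.5,2,5.5,0,0,0,147]
  ]
}}

```text
clock: 6.68
position: [0.649, 0.0615, 0.0128]
tool_rot: [-3.142, -0.801, 1.668]
force: [-1.3, -3.8, 0.9]
grip_width: 0.0359
```

>>> {"op": "carry_out", "data": {
  "targets": [
    [5.5,2,5.5,0,0,0,147],
    [5.5,2,5.5,0,0,0,147],
    [5.5,2,5.5,0,0,0,147],
    [5.5,2,5.5,0,0,0,147],
    [3,1,3,0,0,0,147]
  ]
}}

```text
clock: 7.1
position: [0.6546, 0.0983, 0.0135]
tool_rot: [3.141, -0.802, 1.669]
force: [-0.6, -3.7, 0.2]
grip_width: 0.0362
```

```bash
python3 -c "
from look import *
f=look(); axis(cloud(f['side']),(.59,.70,.05,.17))"
```

```text
[-0.02  1.04  0.28  1.51 -1.11  1.24  1.  ] [0.6546 0.0983 0.0135] [ 3.141 -0.802  1.669] [-0.6 -3.7  0.2]
top cap 188 [ 0.6665 -0.0625  0.2253]
top cap 98 [0.6495 0.108  0.2266]
top cap 96 [ 0.4573 -0.1759  0.2258]
side cap 110 [0.6455 0.1092 0.224 ]
side cap 177 [ 0.4533 -0.1759  0.2243]
0.04 161 [0.6503 0.1059]
0.07 160 [0.6501 0.1083]
0.1 172 [0.6501 0.1098]
0.13 180 [0.6507 0.1112]
```

>>> {"op": "carry_out", "data": {
  "targets": [
    [5,1,5.5,0,0,0,147],
    [5.5,1,5.5,0,0,0,147],
    [5.5,1,5.5,0,0,0,147],
    [5.5,1,5.5,0,0,0,147],
    [5.5,1,5.5,0,0,0,147]
  ]
}}

```text
clock: 7.62
position: [0.6557, 0.1366, 0.0137]
tool_rot: [3.141, -0.801, 1.668]
force: [-0.3, -4.3, 1.3]
grip_width: 0.0361
```

>>> {"op": "carry_out", "data": {
  "targets": [
    [5.5,0,5.5,0,0,0,147],
    [5.5,0,5.5,0,0,0,147],
    [5.5,0,5.5,0,0,0,147],
    [5.5,0,5.5,0,0,0,147],
    [5.5,0,5.5,0,0,0,147]
  ]
}}

```text
clock: 8.03
position: [0.6518, 0.1751, 0.0143]
tool_rot: [3.141, -0.801, 1.668]
force: [1.9, -4.3, 2.1]
grip_width: 0.036
```

>>> {"op": "carry_out", "data": {
  "targets": [
    [5.5,0,5.5,0,0,0,147],
    [5.5,0,5.5,0,0,0,147],
    [5.5,0,5.5,0,0,0,147],
    [5.5,0,5.5,0,0,0,147],
    [4,0,4,0,0,0,147]
  ]
}}

```text
clock: 8.45
position: [0.6482, 0.2121, 0.0149]
tool_rot: [3.141, -0.801, 1.668]
force: [-0.4, -4.5, 1.7]
grip_width: 0.036
```

```bash
python3 -c "
from look import *
f=look(); axis(cloud(f['side']),(.59,.69,.18,.275))"
```

```text
[-0.15  1.    0.22  1.58 -1.18  1.11  0.94] [0.6482 0.2121 0.0149] [ 3.141 -0.801  1.668] [-0.4 -4.5  1.7]
top cap 102 [0.6433 0.2242 0.226 ]
top cap 95 [ 0.4577 -0.1758  0.2254]
side cap 101 [0.6387 0.2256 0.2246]
side cap 178 [ 0.4532 -0.1759  0.2244]
0.04 120 [0.6438 0.2221]
0.07 148 [0.6436 0.2236]
0.1 160 [0.6438 0.2254]
0.13 161 [0.6437 0.2274]
```

>>> {"op": "carry_out", "data": {
  "targets": [
    [4.5,0,4.5,0,0,0,147],
    [4.5,0,4.5,0,0,0,147],
    [4,0,4,0,0,0,147],
    [3,0,3,0,0,0,147],
    [2,0,2,0,0,0,147]
  ]
}}

```text
clock: 8.97
position: [0.6459, 0.237, 0.0154]
tool_rot: [3.141, -0.801, 1.668]
force: [0.3, -4.7, 2.5]
grip_width: 0.0362
```

>>> {"op": "carry_out", "data": {
  "targets": [
    [2,0,2,0,0,0,147],
    [1.5,0,1.5,0,0,0,147]
  ]
}}

```text
clock: 9.13
position: [0.6454, 0.2414, 0.0153]
tool_rot: [3.141, -0.801, 1.668]
force: [0.8, -4.0, 1.4]
grip_width: 0.0361
```

```bash
python3 -c "
from look import *
f=look(); axis(cloud(f['side']),(.59,.69,.18,.285))"
```

```text
[-0.18  0.99  0.19  1.6  -1.2   1.07  0.92] [0.6454 0.2414 0.0153] [ 3.141 -0.801  1.668] [ 0.8 -4.   1.4]
top cap 105 [0.6402 0.253  0.226 ]
top cap 94 [ 0.4575 -0.1761  0.2258]
side cap 99 [0.6365 0.2532 0.2242]
side cap 180 [ 0.4532 -0.1762  0.2243]
0.04 123 [0.641  0.2503]
0.07 145 [0.6405 0.2524]
0.1 160 [0.6406 0.2534]
0.13 161 [0.6408 0.2558]
```

>>> {"op": "carry_out", "data": {
  "targets": [
    [1.5,0,1.5,0,0,0,147],
    [1.5,0,1.5,0,0,0,147],
    [1,0,1,0,0,0,147]
  ]
}}

```text
clock: 9.48
position: [0.6449, 0.247, 0.0154]
tool_rot: [3.142, -0.801, 1.668]
force: [1.5, -3.6, 2.7]
grip_width: 0.036
```

>>> {"op": "carry_out", "data": {
  "targets": [
    [1,0,1,0,0,0,147],
    [1,0,1,0,0,0,147]
  ]
}}

```text
clock: 9.65
position: [0.6446, 0.2497, 0.0154]
tool_rot: [3.142, -0.801, 1.668]
force: [0.8, -4.4, 0.0]
grip_width: 0.036
```

>>> {"op": "carry_out", "data": {
  "targets": [
    [1,0,1,0,0,0,147],
    [1,0,1,0,0,0,147]
  ]
}}

```text
clock: 9.82
position: [0.644, 0.2526, 0.0151]
tool_rot: [-3.141, -0.801, 1.667]
force: [0.9, -2.5, -3.2]
grip_width: 0.0359
```

```bash
python3 -c "
from look import *
f=look(); axis(cloud(f['side']),(.59,.69,.18,.285))"
```

```text
[-0.19  0.99  0.18  1.6  -1.2   1.06  0.91] [0.644  0.2526 0.0151] [-3.141 -0.801  1.667] [ 0.9 -2.5 -3.2]
top cap 96 [0.6392 0.2596 0.2265]
top cap 94 [ 0.4575 -0.176   0.2262]
side cap 99 [0.6359 0.2591 0.2238]
side cap 177 [ 0.4534 -0.176   0.2244]
0.04 112 [0.6398 0.2613]
0.07 147 [0.6396 0.2621]
0.1 148 [0.6393 0.2625]
0.13 163 [0.6399 0.2635]
```

>>> {"op": "carry_out", "data": {
  "targets": [
    [1,0,1,0,0,0,147],
    [1,0,1,0,0,0,147]
  ]
}}

```text
clock: 10.08
position: [0.644, 0.2552, 0.0153]
tool_rot: [-3.141, -0.801, 1.667]
force: [0.7, -5.8, -4.0]
grip_width: 0.0362
```

```bash
python3 -c "
from look import *
f=look(); axis(cloud(f['side']),(.59,.69,.18,.285))"
```

```text
[-0.19  0.98  0.18  1.6  -1.2   1.05  0.91] [0.644  0.2552 0.0153] [-3.141 -0.801  1.667] [ 0.7 -5.8 -4. ]
top cap 105 [0.6393 0.2579 0.225 ]
top cap 94 [ 0.4574 -0.176   0.2264]
side cap 97 [0.6356 0.2577 0.2236]
side cap 180 [ 0.4532 -0.1761  0.2241]
0.04 111 [0.6398 0.2626]
0.07 151 [0.6394 0.263 ]
0.1 146 [0.6397 0.263 ]
0.13 160 [0.6401 0.2638]
```

Bottle stands against the back pipe (cap at y≈0.258, target 0.258). Retreating, and planning the second approach.

>>> {"op": "carry_out", "data": {
  "targets": [
    [0,0,-12,0,0,0,147],
    [0,0,-30,0,0,0,147],
    [0,0,-38,0,0,0,147],
    [0,0,-38,0,0,0,147],
    [0,0,-38,0,0,0,147]
  ]
}}

```text
clock: 10.6
position: [0.6546, 0.1425, 0.1263]
tool_rot: [-3.141, -0.802, 1.668]
force: [0.4, 0.0, 0.5]
grip_width: 0.0361
```

Run:
```python
from look import *
f=look(); P=cloud(f["side"]); axis(P,(.59,.69,.18,.285))
b=[q for q in comps(P,cen(P,.012,.03,(.1,.55,-.5,-.25)),40)]
for q in b: print("brush",len(q),q.min(0).round(3),q.max(0).round(3),"min-y pt",q[q[:,1].argmax()].round(3),q[q[:,0].argmax()].round(3))
axis(P,(.40,.52,-.24,-.1))
p,r=now(); A=[.57,-.02,.33]; B=[.447,-.275,.30]; C=[.447,-.253,.014]
leg(p,r,A,rot(1.60,46),7); leg(A,rot(1.60,46),B,rot(1.45,46),8); leg(B,rot(1.45,46),C,rot(1.45,46),8)
```

```text
[-0.08  0.86  0.27  1.54 -1.05  1.28  0.82] [0.6546 0.1425 0.1263] [-3.141 -0.802  1.668] [0.4 0.  0.5]
top cap 101 [0.6395 0.2579 0.2257]
top cap 96 [ 0.4574 -0.1758  0.2257]
side cap 94 [0.636  0.2579 0.2239]
side cap 184 [0.6233 0.0312 0.2277]
side cap 178 [ 0.4531 -0.1761  0.2243]
0.04 141 [0.6393 0.2634]
0.07 140 [0.6395 0.263 ]
0.1 154 [0.6396 0.2629]
0.13 154 [0.6398 0.2636]
brush 1303 [ 0.201 -0.444  0.012] [ 0.388 -0.352  0.028] min-y pt [ 0.207 -0.352  0.019] [ 0.388 -0.407  0.021]
0.04 168 [ 0.4571 -0.1725]
0.07 184 [ 0.4568 -0.1725]
0.1 200 [ 0.457  -0.1725]
0.13 217 [ 0.4576 -0.1721]
5.8 -14.4 -35.4 | -0.06 0.01 0.07 |t|0.5 deg |d| 39
5.7 -14.2 -35.5 | -0.06 0.01 0.07 |t|0.5 deg |d| 39
5.6 -14.0 -35.5 | -0.06 0.01 0.07 |t|0.5 deg |d| 39
5.5 -13.9 -35.6 | -0.06 0.01 0.07 |t|0.5 deg |d| 39
5.5 -13.7 -35.7 | -0.06 0.01 0.07 |t|0.5 deg |d| 39
5.4 -13.5 -35.8 | -0.06 0.01 0.07 |t|0.5 deg |d| 39
5.3 -13.4 -35.8 | -0.06 0.01 0.07 |t|0.5 deg |d| 39

-24.5 -16.3 -20.0 | -0.13 0.00 0.12 |t|1.1 deg |d| 36
-24.7 -15.7 -20.2 | -0.13 -0.00 0.12 |t|1.1 deg |d| 36
-24.9 -15.1 -20.4 | -0.13 0.00 0.12 |t|1.1 deg |d| 36
-25.1 -14.5 -20.6 | -0.13 0.00 0.12 |t|1.1 deg |d| 36
-25.3 -13.9 -20.8 | -0.13 0.00 0.12 |t|1.1 deg |d| 36
-25.5 -13.3 -21.0 | -0.13 0.00 0.12 |t|1.1 deg |d| 36
-25.7 -12.7 -21.2 | -0.13 0.00 0.12 |t|1.1 deg |d| 36
-25.8 -12.0 -21.3 | -0.13 0.00 0.12 |t|1.1 deg |d| 36

-23.8 -0.3 26.8 | 0.00 0.00 0.00 |t|0.0 deg |d| 36
-23.8 -0.3 26.8 | 0.00 0.00 0.00 |t|0.0 deg |d| 36
-23.8 -0.3 26.8 | 0.00 0.00 0.00 |t|0.0 deg |d| 36
-23.8 -0.3 26.8 | 0.00 0.00 0.00 |t|0.0 deg |d| 36
-23.8 -0.3 26.8 | 0.00 0.00 0.00 |t|0.0 deg |d| 36
-23.8 -0.3 26.8 | 0.00 0.00 0.00 |t|0.0 deg |d| 36
-23.8 -0.3 26.8 | 0.00 0.00 0.00 |t|0.0 deg |d| 36
-23.8 -0.3 26.8 | 0.00 0.00 0.00 |t|0.0 deg |d| 36
```

>>> {"op": "carry_out", "data": {
  "targets": [
    [6,-14,-35,-0.06,0,0.07,147],
    [6,-14,-35,-0.06,0,0.07,147],
    [6,-14,-35,-0.06,0,0.07,147],
    [5,-14,-36,-0.06,0,0.07,147],
    [5,-14,-36,-0.06,0,0.07,147]
  ]
}}

```text
clock: 11.12
position: [0.5926, 0.0304, 0.2696]
tool_rot: [-3.135, -0.802, 1.615]
force: [0.3, -0.3, 0.1]
grip_width: 0.0361
```

>>> {"op": "carry_out", "data": {
  "targets": [
    [5,-14,-36,-0.06,0,0.07,147],
    [-10,-14,-28,-0.06,0,0.07,147],
    [-25,-16,-20,-0.13,0,0.12,147],
    [-25,-16,-20,-0.13,0,0.12,147],
    [-25,-15,-20,-0.13,0,0.12,147]
  ]
}}

```text
clock: 11.53
position: [0.521, -0.1163, 0.2978]
tool_rot: [-3.136, -0.801, 1.541]
force: [1.2, -0.6, 0.8]
grip_width: 0.0364
```

Run:
```python
from plan import *
s=bot.observe(); print(s["qpos"].round(2))
p,r=now(); B=[.445,-.275,.29]; C=[.447,-.255,.014]
leg(p,r,B,rot(1.45,46),5); leg(B,rot(1.45,46),C,rot(1.45,46),8)
```

```text
[ 0.25  0.59  0.45  1.59 -0.84  1.63  0.9 ]
-23.5 -14.4 -21.9 | -0.13 0.00 0.12 |t|1.1 deg |d| 35
-23.7 -13.7 -22.2 | -0.13 0.00 0.12 |t|1.1 deg |d| 35
-23.8 -13.1 -22.4 | -0.13 0.00 0.12 |t|1.1 deg |d| 35
-24.0 -12.5 -22.5 | -0.13 0.00 0.12 |t|1.1 deg |d| 35
-24.1 -11.9 -22.7 | -0.13 0.00 0.12 |t|1.1 deg |d| 35

-23.1 -0.1 25.8 | 0.00 0.00 0.00 |t|0.0 deg |d| 35
-23.1 -0.1 25.8 | 0.00 0.00 0.00 |t|0.0 deg |d| 35
-23.1 -0.1 25.8 | 0.00 0.00 0.00 |t|0.0 deg |d| 35
-23.1 -0.1 25.8 | 0.00 0.00 0.00 |t|0.0 deg |d| 35
-23.1 -0.1 25.8 | 0.00 0.00 0.00 |t|0.0 deg |d| 35
-23.1 -0.1 25.8 | 0.00 0.00 0.00 |t|0.0 deg |d| 35
-23.1 -0.1 25.8 | 0.00 0.00 0.00 |t|0.0 deg |d| 35
-23.1 -0.1 25.8 | 0.00 0.00 0.00 |t|0.0 deg |d| 35
```

>>> {"op": "carry_out", "data": {
  "targets": [
    [-24,-14,-22,-0.13,0,0.12,147],
    [-24,-14,-22,-0.13,0,0.12,147],
    [-24,-13,-22,-0.13,0,0.12,147],
    [-24,-12,-23,-0.13,0,0.12,147],
    [-24,-12,-23,-0.13,0,0.12,147]
  ]
}}

```text
clock: 11.95
position: [0.4459, -0.276, 0.2896]
tool_rot: [-3.139, -0.801, 1.45]
force: [0.0, 0.8, -0.5]
grip_width: 0.0362
```

>>> {"op": "carry_out", "data": {
  "targets": [
    [-24,0,24,0,0,0,147],
    [-24,0,25,0,0,0,147],
    [-24,0,25,0,0,0,147],
    [0,0,0,0,0,0,147]
  ]
}}

```text
clock: 12.28
position: [0.4456, -0.2699, 0.1815]
tool_rot: [-3.13, -0.805, 1.444]
force: [0.5, 0.9, -0.5]
grip_width: 0.0365
```

Run:
```python
from plan import *
s=bot.observe(); print(s["qpos"].round(2),s["position"].round(3),s["tool_rot"].round(3))
p,r=now(); C=[.447,-.255,.014]
leg(p,r,C,rot(1.45,46),6)
```

```text
[ 0.53  0.8   0.47  1.58 -0.8   1.61  1.17] [ 0.446 -0.27   0.181] [-3.13  -0.805  1.444]
-18.4 0.2 21.1 | -0.01 -0.00 -0.01 |t|0.1 deg |d| 28
-18.4 0.1 21.1 | -0.01 -0.00 -0.01 |t|0.1 deg |d| 28
-18.4 0.1 21.2 | -0.01 -0.00 -0.01 |t|0.1 deg |d| 28
-18.4 0.0 21.2 | -0.01 -0.00 -0.01 |t|0.1 deg |d| 28
-18.4 0.0 21.2 | -0.01 -0.00 -0.01 |t|0.1 deg |d| 28
-18.4 -0.0 21.2 | -0.01 -0.00 -0.01 |t|0.1 deg |d| 28
```

>>> {"op": "carry_out", "data": {
  "targets": [
    [-18,0,21,0,0,0,147],
    [-18,0,21,0,0,0,147],
    [-18,0,21,0,0,0,147],
    [-18,0,21,0,0,0,147]
  ]
}}

```text
clock: 12.62
position: [0.4486, -0.2621, 0.0766]
tool_rot: [-3.141, -0.8, 1.452]
force: [0.9, -0.3, -0.6]
grip_width: 0.0364
```

>>> {"op": "carry_out", "data": {
  "targets": [
    [-18,0,21,0,0,0,147],
    [-15,0,17,0,0,0,147],
    [0,0,0,0,0,0,147],
    [0,0,0,0,0,0,147]
  ]
}}

```text
clock: 12.95
position: [0.4486, -0.2578, 0.0268]
tool_rot: [-3.138, -0.801, 1.45]
force: [-0.1, 0.7, 1.5]
grip_width: 0.0362
```

Run:
```python
from look import *
f=look(); P=cloud(f["side"]); axis(P,(.40,.52,-.21,-.1))
cv2.imwrite("pics/s4.png",cv2.resize(f["side"]["color"][100:384,180:512,::-1],(664,568)))
```

```text
[ 0.55  1.    0.4   1.63 -0.89  1.4   1.32] [ 0.4486 -0.2578  0.0268] [-3.138 -0.801  1.45 ] [-0.1  0.7  1.5]
top cap 103 [0.6396 0.2577 0.2248]
top cap 95 [ 0.4574 -0.1758  0.2265]
side cap 178 [ 0.4531 -0.1762  0.2243]
0.04 165 [ 0.457  -0.1723]
0.07 193 [ 0.4571 -0.1725]
0.1 197 [ 0.457  -0.1727]
0.13 217 [ 0.4576 -0.1721]
```

View pics/s4.png

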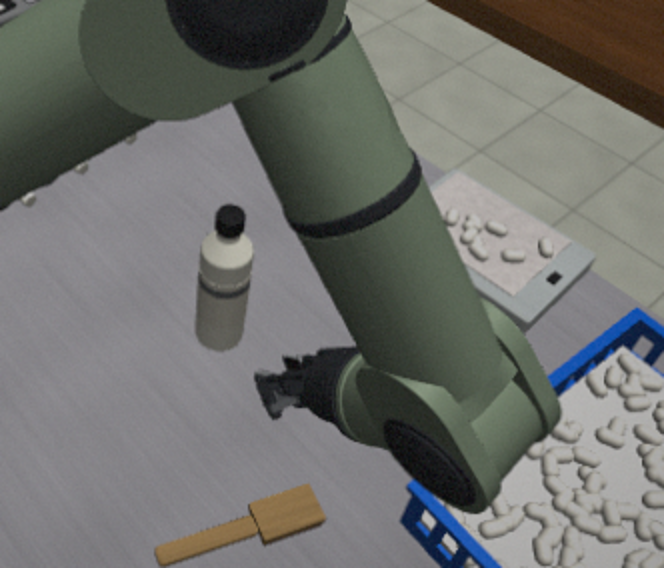

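Crop: near bottle at (222,290), fingers at (270,390) just behind it, brush clear. Approaching and pushing.

>>> {"op": "carry_out", "data": {
  "targets": [
    [8,0,14,0,0,0,147],
    [7,0,14,0,0,0,147],
    [7,0,14,0,0,0,147],
    [7,0,7,0,0,0,147],
    [4,0,4,0,0,0,147]
  ]
}}

```text
clock: 13.47
position: [0.4562, -0.1964, 0.0137]
tool_rot: [-3.14, -0.8, 1.452]
force: [0.1, -0.4, -0.9]
grip_width: 0.0366
```

>>> {"op": "carry_out", "data": {
  "targets": [
    [3,0,3,0,0,0,147],
    [3,1,3,0,0,0,147],
    [4,1,4,0,0,0,147],
    [5,1.5,5,0,0,0,147],
    [5.5,1.5,5.5,0,0,0,147]
  ]
}}

```text
clock: 13.88
position: [0.4638, -0.1694, 0.0126]
tool_rot: [-3.138, -0.799, 1.449]
force: [-2.3, -5.8, 1.5]
grip_width: 0.0364
```

Run:
```python
from look import *
f=look(); P=cloud(f["side"]); axis(P,(.40,.54,-.2,-.05))
```

```text
[ 0.44  0.97  0.36  1.78 -0.98  1.27  1.33] [ 0.4638 -0.1694  0.0126] [-3.138 -0.799  1.449] [-2.3 -5.8  1.5]
top cap 103 [0.6396 0.2579 0.2246]
top cap 100 [ 0.4613 -0.1652  0.2259]
side cap 178 [ 0.4593 -0.161   0.2246]
0.04 203 [ 0.4624 -0.1602]
0.07 183 [ 0.4626 -0.1591]
0.1 206 [ 0.4626 -0.1587]
0.13 216 [ 0.4633 -0.1579]
```

>>> {"op": "carry_out", "data": {
  "targets": [
    [5,1.5,5,0,0,0,147],
    [6,1.5,6,0,0,0,147],
    [6,1.5,6,0,0,0,147],
    [6,1.5,6,0,0,0,147],
    [6,1.5,6,0,0,0,147]
  ]
}}

```text
clock: 14.4
position: [0.4762, -0.1288, 0.0131]
tool_rot: [-3.138, -0.8, 1.449]
force: [-0.9, -4.8, 1.1]
grip_width: 0.0361
```

>>> {"op": "carry_out", "data": {
  "targets": [
    [6,1.5,6,0,0,0,147],
    [6,1.5,6,0,0,0,147],
    [6,1.5,6,0,0,0,147],
    [6,1.5,6,0,0,0,147],
    [6,1.5,6,0,0,0,147]
  ]
}}

```text
clock: 14.82
position: [0.4888, -0.087, 0.0138]
tool_rot: [-3.138, -0.8, 1.45]
force: [-1.3, -5.1, 2.2]
grip_width: 0.0357
```

>>> {"op": "carry_out", "data": {
  "targets": [
    [6,1.5,6,0,0,0,147],
    [6,1.5,6,0,0,0,147],
    [6,1.5,6,0,0,0,147],
    [6,1.5,6,0,0,0,147],
    [5,1.5,5,0,0,0,147]
  ]
}}

```text
clock: 15.23
position: [0.5009, -0.0469, 0.0144]
tool_rot: [-3.138, -0.8, 1.45]
force: [-1.1, -4.5, 1.5]
grip_width: 0.0366
```

Run:
```python
from look import *
f=look(); P=cloud(f["side"]); axis(P,(.43,.57,-.1,.05))
```

```text
[ 0.27  0.91  0.28  1.91 -1.12  1.13  1.29] [ 0.5009 -0.0469  0.0144] [-3.138 -0.8    1.45 ] [-1.1 -4.5  1.5]
top cap 102 [0.6394 0.258  0.2253]
top cap 101 [ 0.4997 -0.0355  0.2265]
side cap 151 [ 0.4976 -0.033   0.2245]
side cap 84 [ 0.4337 -0.234   0.2203]
0.04 170 [ 0.4995 -0.0378]
0.07 184 [ 0.4994 -0.0354]
0.1 196 [ 0.5   -0.034]
0.13 204 [ 0.5008 -0.032 ]
```

>>> {"op": "carry_out", "data": {
  "targets": [
    [5,2,5,0.1,0,-0.1,147],
    [6,2,6,0.1,0,-0.1,147],
    [6,2,6,0.1,0,-0.1,147],
    [6,2.5,6,0.1,0,-0.1,147],
    [6,2.5,6,0.1,0,-0.1,147]
  ]
}}

```text
clock: 15.75
position: [0.5155, -0.0081, 0.0148]
tool_rot: [-3.139, -0.8, 1.525]
force: [-1.6, -5.4, 0.7]
grip_width: 0.0364
```

>>> {"op": "carry_out", "data": {
  "targets": [
    [6,3,6,0.1,0,-0.1,147],
    [6,3,6,0.1,0,-0.1,147],
    [6,3,6,0.1,0,-0.1,147],
    [6,3,6,0.1,0,-0.1,147],
    [6,3,6,0.1,0,-0.1,147]
  ]
}}

```text
clock: 16.17
position: [0.531, 0.0341, 0.0155]
tool_rot: [-3.141, -0.8, 1.6]
force: [-1.5, -4.5, 2.2]
grip_width: 0.0363
```

Run:
```python
from look import *
f=look(); P=cloud(f["side"]); axis(P,(.46,.59,-.01,.12))
```

```text
[ 0.13  0.92  0.23  1.85 -1.09  1.12  1.21] [0.531  0.0341 0.0155] [-3.141 -0.8    1.6  ] [-1.5 -4.5  2.2]
top cap 101 [0.6397 0.2581 0.2253]
top cap 30 [ 0.5691 -0.1471  0.2286]
top cap 104 [0.5277 0.0451 0.2263]
side cap 94 [0.636  0.2577 0.2239]
side cap 135 [0.5259 0.0499 0.2246]
0.04 166 [0.5284 0.0444]
0.07 180 [0.5285 0.0466]
0.1 181 [0.529  0.0485]
0.13 194 [0.5294 0.0507]
```

>>> {"op": "carry_out", "data": {
  "targets": [
    [3.5,3,6,0.1,0,-0.1,147],
    [5,3,6,0.1,0,-0.1,147],
    [5.5,3,5.5,0.1,0,-0.1,147],
    [5.5,3,5.5,0.1,0,-0.1,147],
    [5.5,3,5.5,0.1,0,-0.1,147]
  ]
}}

```text
clock: 16.68
position: [0.5436, 0.0722, 0.0134]
tool_rot: [3.141, -0.8, 1.674]
force: [-1.2, -5.0, 1.4]
grip_width: 0.0359
```

>>> {"op": "carry_out", "data": {
  "targets": [
    [5.5,3,5.5,0.1,0,-0.1,147],
    [5.5,3,5.5,0,0,0,147],
    [5.5,3,5.5,0,0,0,147],
    [5.5,3,5.5,0,0,0,147]
  ]
}}

```text
clock: 17.02
position: [0.5521, 0.1053, 0.014]
tool_rot: [3.141, -0.8, 1.689]
force: [-2.1, -5.2, 1.1]
grip_width: 0.0357
```

Run:
```python
from look import *
f=look(); P=cloud(f["side"]); axis(P,(.49,.61,.07,.18))
```

```text
[ 0.02  0.93  0.2   1.79 -1.1   1.1   1.15] [0.5521 0.1053 0.014 ] [ 3.141 -0.8    1.689] [-2.1 -5.2  1.1]
top cap 101 [0.6396 0.2579 0.2251]
top cap 87 [ 0.5925 -0.0595  0.2263]
top cap 101 [0.5472 0.1105 0.2256]
side cap 96 [0.6359 0.2573 0.2237]
side cap 123 [0.5449 0.1152 0.2239]
0.04 152 [0.5483 0.1147]
0.07 163 [0.5482 0.1164]
0.1 173 [0.5484 0.1172]
0.13 182 [0.5488 0.1185]
```

>>> {"op": "carry_out", "data": {
  "targets": [
    [5,0,5,-0.1,0,0.1,147],
    [5.5,0,5.5,0,0,0,147],
    [5.5,0,5.5,0,0,0,147],
    [5.5,0,5.5,0,0,0,147],
    [5.5,0,5.5,0,0,0,147]
  ]
}}

```text
clock: 17.53
position: [0.5482, 0.1426, 0.0146]
tool_rot: [3.14, -0.8, 1.674]
force: [-0.2, -5.5, 1.7]
grip_width: 0.0361
```

>>> {"op": "carry_out", "data": {
  "targets": [
    [5.5,0,5.5,0,0,0,147],
    [5.5,0,5.5,0,0,0,147],
    [5.5,0,5.5,0,0,0,147],
    [5.5,0,5.5,0,0,0,147],
    [4,0,4,0,0,0,147]
  ]
}}

```text
clock: 17.95
position: [0.5443, 0.1795, 0.0153]
tool_rot: [3.14, -0.8, 1.674]
force: [0.8, -5.2, 1.4]
grip_width: 0.036
```

Run:
```python
from look import *
f=look(); P=cloud(f["side"]); axis(P,(.49,.60,.14,.25))
```

```text
[-0.06  0.9   0.13  1.86 -1.18  1.    1.13] [0.5443 0.1795 0.0153] [ 3.14  -0.8    1.674] [ 0.8 -5.2  1.4]
top cap 104 [0.6392 0.2577 0.225 ]
top cap 76 [0.5829 0.0144 0.2267]
top cap 101 [0.5394 0.1871 0.2255]
side cap 97 [0.6359 0.2573 0.2237]
side cap 117 [0.5359 0.1891 0.2238]
0.04 124 [0.5403 0.189 ]
0.07 161 [0.5398 0.19  ]
0.1 168 [0.5397 0.1909]
0.13 174 [0.5403 0.1926]
```

>>> {"op": "carry_out", "data": {
  "targets": [
    [5,0.3,5,0,0,0,147],
    [5.5,0.3,5.5,0,0,0,147],
    [5.5,0.3,5.5,0,0,0,147],
    [5.5,0,5.5,0,0,0,147],
    [5,0,5,0,0,0,147]
  ]
}}

```text
clock: 18.47
position: [0.5415, 0.2164, 0.0157]
tool_rot: [3.14, -0.8, 1.674]
force: [1.1, -5.4, 2.2]
grip_width: 0.0361
```

>>> {"op": "carry_out", "data": {
  "targets": [
    [4,0,4,0,0,0,147],
    [3,0,3,0,0,0,147],
    [2,0,2,0,0,0,147],
    [1.5,0,1.5,0,0,0,147]
  ]
}}

```text
clock: 18.8
position: [0.54, 0.2311, 0.016]
tool_rot: [3.14, -0.8, 1.675]
force: [1.2, -5.5, 2.7]
grip_width: 0.0362
```

Run:
```python
from look import *
f=look(); P=cloud(f["side"]); axis(P,(.49,.59,.18,.275))
```

```text
[-0.09  0.88  0.05  1.88 -1.22  0.91  1.09] [0.54   0.2311 0.016 ] [ 3.14  -0.8    1.675] [ 1.2 -5.5  2.7]
top cap 104 [0.6395 0.2578 0.2248]
top cap 79 [0.5767 0.0682 0.2264]
top cap 101 [0.5349 0.2408 0.2258]
side cap 68 [0.6315 0.2591 0.2232]
side cap 108 [0.5314 0.2409 0.2244]
0.04 115 [0.5356 0.2396]
0.07 154 [0.5351 0.241 ]
0.1 162 [0.5354 0.2419]
0.13 177 [0.5357 0.244 ]
```

>>> {"op": "carry_out", "data": {
  "targets": [
    [2,0,2,0,0,0,147],
    [1.5,0,1.5,0,0,0,147],
    [1.5,0,1.5,0,0,0,147],
    [1,0,1,0,0,0,147],
    [1,0,1,0,0,0,147]
  ]
}}

```text
clock: 19.32
position: [0.5389, 0.2409, 0.0161]
tool_rot: [3.14, -0.8, 1.674]
force: [0.6, -6.1, 1.9]
grip_width: 0.0362
```

>>> {"op": "carry_out", "data": {
  "targets": [
    [1,0,1,0,0,0,147],
    [1,0,1,0,0,0,147]
  ]
}}

```text
clock: 19.48
position: [0.5384, 0.2438, 0.0158]
tool_rot: [3.141, -0.799, 1.674]
force: [0.8, -3.1, -2.9]
grip_width: 0.0361
```

Run:
```python
from look import *
f=look(); P=cloud(f["side"]); axis(P,(.49,.59,.18,.275))
```

```text
[-0.1   0.88  0.03  1.89 -1.22  0.89  1.08] [0.5384 0.2438 0.0158] [ 3.141 -0.799  1.674] [ 0.8 -3.1 -2.9]
top cap 100 [0.6398 0.258  0.2255]
top cap 99 [0.5704 0.0848 0.2249]
top cap 100 [0.534  0.2486 0.2256]
side cap 50 [0.6296 0.2601 0.223 ]
side cap 109 [0.5307 0.2478 0.224 ]
0.04 107 [0.5342 0.2523]
0.07 155 [0.5343 0.2525]
0.1 154 [0.5341 0.2527]
0.13 175 [0.5344 0.2534]
```

Same contact signature as before (vertical force reversing). One more small nudge, then retreat.

>>> {"op": "carry_out", "data": {
  "targets": [
    [1,0,1,0,0,0,147],
    [1,0,1,0,0,0,147]
  ]
}}

```text
clock: 19.75
position: [0.5383, 0.2459, 0.0156]
tool_rot: [3.141, -0.798, 1.674]
force: [-0.2, -17.8, -0.1]
grip_width: 0.036
```

>>> {"op": "carry_out", "data": {
  "targets": [
    [0,0,-12,0,0,0,147],
    [0,0,-30,0,0,0,147],
    [0,0,-38,0,0,0,147],
    [0,0,-38,0,0,0,147],
    [0,0,-38,0,0,0,147]
  ]
}}

```text
clock: 20.17
position: [0.5491, 0.1349, 0.1268]
tool_rot: [3.141, -0.801, 1.676]
force: [1.2, -0.1, 0.9]
grip_width: 0.0361
```

>>> {"op": "carry_out", "data": {
  "targets": [
    [0,0,-38,0,0,0,147],
    [0,0,-38,0,0,0,147],
    [0,0,-38,0,0,0,147],
    [0,0,-20,0,0,0,147],
    [0,0,0,0,0,0,147]
  ]
}}

```text
clock: 20.58
position: [0.5608, 0.0365, 0.2215]
tool_rot: [3.135, -0.798, 1.676]
force: [0.3, -0.5, -0.1]
grip_width: 0.0362
```

Run:
```python
from look import *
f=look(); P=cloud(f["side"]); axis(P,(.49,.59,.18,.275)); print(); axis(P,(.595,.69,.18,.285))
a=np.load("top0.npy"); t=cloud(f["top"])
O=np.array([.584,.297]); xr=np.array([-.097,.9953]); yr=np.array([-.9953,-.097])
for q in comps(t,cen(t,.212,.24,(.45,.7,.2,.3))):
    d=q.mean(0)[:2]-O; print("cap in rack frame",(d@xr+.0445).round(4),(d@yr).round(4))
for n,lo,hi,b in (("jar",.105,.125,(.38,.5,.18,.29)),("pot",.045,.07,(.68,.78,-.14,-.04)),("hyg",.09,.12,(.74,.84,-.05,.1)),("spr",.1,.24,(.69,.9,.1,.28))):
    print(n,[P_[cen(P_,lo,hi,b)].mean(0).round(4).tolist() for P_ in (a,t)])
cv2.imwrite("pics/s5.png",cv2.resize(f["side"]["color"][60:300,100:400,::-1],(750,600)))
```

```text
[ 0.11  0.63  0.23  1.68 -0.87  1.37  0.85] [0.5608 0.0365 0.2215] [ 3.135 -0.798  1.676] [ 0.3 -0.5 -0.1]
top cap 101 [0.6398 0.2577 0.2252]
top cap 102 [0.5339 0.2474 0.2253]
side cap 95 [0.636  0.2577 0.2237]
side cap 105 [0.5308 0.2475 0.2241]
0.04 142 [0.5339 0.253 ]
0.07 150 [0.5341 0.2529]
0.1 158 [0.5339 0.2528]
0.13 171 [0.5343 0.2534]

0.04 138 [0.64   0.2634]
0.07 142 [0.6393 0.2633]
0.1 153 [0.6396 0.2631]
0.13 159 [0.64   0.2635]
cap in rack frame -0.0001 -0.0517
cap in rack frame -0.0 0.0547
jar [[0.4344, 0.2307, 0.1135], [0.4343, 0.231, 0.1138]]
pot [[0.7284, -0.0882, 0.0533], [0.7291, -0.0884, 0.053]]
hyg [[0.7852, 0.0231, 0.107], [0.785, 0.0229, 0.108]]
spr [[0.7401, 0.2472, 0.1685], [0.74, 0.2471, 0.1688]]
```

View pics/s5.png

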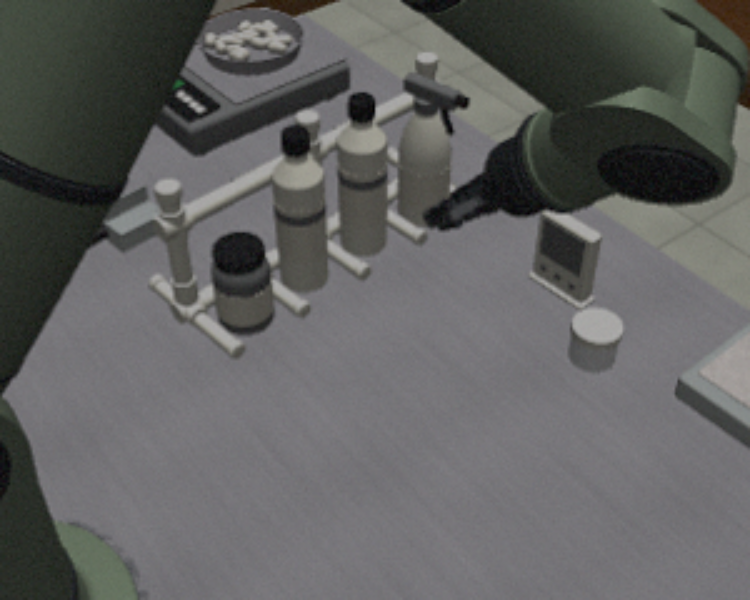

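The picture shows both bottles upright in the two middle bays, at (302,210) and (362,175). The jar (242,280), sprayer (425,150), hygrometer and pot are where they were, and the gripper is clear. Handing in.

```bash
python3 -c "
from workcell import bot
print(bot.job_done())"
```

```text
the job is handed in; nothing more can be done
None
```

Both tall bottles stand upright in the rack's two middle bays against the back pipes. I handed the job in at about 21 s of the 72 s limit. I pushed each one low on its body with the two part-closed fingers, the far bottle first. The hand-in call gave no verdict.

**Bottle positions:** in the last check the caps were within about 0.2 mm of the touching depth and 1–2 mm of the bay centres. Fits to the bottle bodies at four heights showed no visible lean.

**Everything else:** the jar, sprayer, pot and hygrometer measured within 1 mm of where they started. The brush was in view and undisturbed before the second push, and I did not measure the scoop again. The gripper was clear of everything, with no contact force.

**Disagreements and surprises:**
- Fits to the bottle bodies in the side view put both bottles about 5 mm farther back than the cap readings. A similar offset of 2–4 mm showed before I moved anything, so I trusted the caps.
- The bottles sat about 20 mm deeper between the fingers than I had calculated. I lowered the tool and tilted it more to keep the contact low.
- During the pushes the bottles leaned forward by up to about 5 degrees by the body fits, well under the 14 degree limit.
- The force peaked at about 18 N on the final nudge of the second bottle.

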